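# Raise the overhead camera arm to its tape mark and cam it tight

### The arm

A 7-joint arm with a two-finger parallel gripper is mounted at the origin on the work surface. World frame = base frame: x ahead of the robot, y to its left, z up, the work surface at z = 0. Lengths are in mm, angles in rad, forces in N, time in s.
With the tool pointing down it reaches from about 400 to 875 mm from the base axis. Payload 4.4 kg.
Tool frame: the origin (TCP) lies at the very end of the fingers, on their centre line; the grasp point (between the pads) lies 19 mm behind it; z points along the fingers, y is the line along which they close (so a half turn about z gives the same grasp; the last joint's range is limited). The gripper opens to 85 mm and grips with 20 to 120 N. Pads are 22 mm wide; open, the fingers measure 114 mm over their backs; the gripper's body (76 mm by 85 mm) begins 54 mm behind the grasp point. The pads swing forward as they close: fully open they stand 13 mm farther back than shut.
Start: joints at [1.273, 0.628, 0.038, 1.517, -0.027, 0.996, -0.02], TCP at [149.352, -632.623, 231.313] pointing down, gripper open.
Joint ranges: [-3.06, 3.06], [-0.37, 2.12], [-1.25, 1.32], [0.18, 2.47], [-1.1, 4.24], [0.23, 1.98], [-2.94, 2.94]. Speed limits (rad/s): [2.57, 2.57, 3.14, 3.14, 3.14, 3.14, 3.14].

### API

Orientations are given as [roll, pitch, yaw] about the fixed x, y, z axes, in that order (R = Rz(yaw) Ry(pitch) Rx(roll)).
In Python, from cell import sensors, get_image, camera_params, order gives the robot as it stands.
- The arm moves only by the shell command python3 -m inch 'ROWS' [OPENING]. ROWS is JSON, a list that holds one entry, the list of rows, each a list of 4 numbers: the shift along the tool's x, y, z in cm, then the turn about the tool's z in degrees. A call has 1 to 8 rows; each row is the pose to reach, as a shift and turn from the pose commanded when the call began, along the tool's axes at that moment; what a row does not reach only later rows make up. A row lasts 1/12 s, in which the tool goes at most 41.7 mm and 7.16 degrees, less where a joint would pass 70% of its speed; a pose out of reach is approached as far as the arm can. A call with a gripper value outside its range is refused whole. OPENING is the finger opening in cm, from 0 to 8.54, set as the call begins (- or left out, the last holds). The fingers move at their own pace and stop on an object; the grip force is fixed at half the most. Time passes only in rows, so rows that repeat a pose let the fingers close. It gives the time, the measured TCP pose, the force, the opening and the grip force at its end, in the units of the state.
- sensors.read_state(): the state, without advancing time (a new reading comes with each control period).
- get_image(name): name is "scene" or "top" or "wrist"; returns the picture (480x640x3 uint8, blue, green, red); there is no depth.
- camera_params(name): a dict with "mtx" (3x3 intrinsics, pixels), "rvec" (rotation vector, rad) and "tvec" (3), from world to camera coordinates, as OpenCV has them. Camera axes: x right, y down, z forward; pixel columns grow to the right and rows downward; lengths in mm; the calibration is good to about 2 mm. The wrist camera is an equidistant fisheye: a pixel r from the principal point sees the ray r / f radians off the axis. A picture is of the moment at which its call begins: read the wrist's pose just before it. camera_params takes no time and is no camera call; for the wrist camera it gives the pose at the moment of the call.
- order.finish_job(): hands the job in; it is judged then, once.
The state is a dict: "clock": time; "qpos": joint angles; "qd": joint speeds; "tau": joint torques, N m; "eef_pos": TCP position; "tool_rot": TCP orientation; "force": force on the tool from outside, world axes, zero at the start; "torque": the same for the moment, N m; "width": finger opening in mm; "gripper_force": force on a finger pad.
Only numpy, scipy, OpenCV 4.12 (cv2) and the standard library are available. Lean on these libraries where they do the work, as an engineer would, in place of code of your own. Each camera call takes 0.05 s, during which the arm holds its last target. There are 200 camera calls.

### The job

The phone filming the cookie decorating is too low: take the cam lever of the sliding camera arm by its knob, swing the lever open, and raise the arm up the column, never letting it drop, until the top edge of its collar is level with the lower edge of the upper tape band. Holding it at that height, swing the cam lever fully closed again, over the arm. Finish still gripping the knob, keeping hold of the arm, and leave everything else on the table where it is.

Things in the scene. Friction and masses are not known exactly. Their poses are not given: they have to be found in the camera images.
- knob_mid (a point): Middle of the black knob on the cam lever's end: an upright cylinder 20 mm across, 36 mm tall (18 mm each way from this point), free to spin on its own upright axis, so a gripper may keep its heading while the lever swings. The handle's flat steel top is 22 mm below this point, 16 mm wide. 110 mm from the lever's pin. Only the column (25 mm across, top 385 mm above the table) is near, 120 to 140 mm away.
- lever_pin (a point): On the upright pin about which the cam lever swings, in the fork of the arm's collar, 30 mm from the column's axis along the arm, 25 mm lower than knob_mid. Rises with the arm. Axes: z up, x along the arm from column to phone, y to the side on which the lever opens (towards the robot).
- cam_lever (a joint): Swing of the lever, rad: 0 = fully closed, handle lying along and above the arm tube (it starts so); grows counter-clockwise seen from above to a stop at 1.3 = fully open. Its eccentric grips the column from about 0.75 down, hardest near 0.12, then passes over centre to a stop at 0; above 0.9 the arm is quite free. Needs a few N at the knob; stays where left when open.
- camera_arm (a joint): Height of the sliding arm on the column, m: 0 = lowest stop, grows upward, stop at 0.15. The arm with phone weighs about 0.6 kg; unclamped it has about 1.5 N of sliding friction and falls if it is not held; clamped it does not slide even under 20 N.
- collar_top (a point): On the column's axis, at the top edge of the arm's aluminium collar (44 mm across, 52 mm tall). Rises with the arm. It must come level with the origin of upper_band.
- upper_band: The upper, wider of the two white paper tape bands wound on the black column: 14 mm tall, 26 mm across. Origin on the column's axis at the band's lower edge, z up. Thin: the collar can slide over it. Does not move.
- lower_band: The lower, narrower tape band, 8 mm tall, for another shot; not wanted now. Origin at its lower edge on the column's axis. Does not move.
- stand: Fixed filming stand: plywood board 460 x 280 x 18 mm, black upright column 25 mm across. Origin on the table under the column's axis; x along the arm (board from x = -60 to 400 mm), y to the side on which the lever opens. The arm is a 20 mm square aluminium tube with a phone (160 x 81 mm) flat at its end, 285 mm from the column; at the low stop the collar's top edge is 166 mm above the table.
- choc_bowl: Glass bowl of chocolate on the table, 124 mm across, 50 mm tall. Origin at the centre of its underside. Leave alone.
- tumbler: Drinking glass, 72 mm across, 110 mm tall. Origin at the centre of its underside. Leave alone.
- dough_stack: Stack of plain cookies, 65 mm across, 40 mm tall. Origin under its centre. Leave alone.
- brush: Pastry brush lying on the table, 210 mm long. Leave alone.
- sprinkle_jar: Small jar of sprinkles on the baseboard by the column, 42 mm across, 58 mm tall. Origin at the centre of its underside. Leave alone.
- cookie_star: Glazed star cookie on the baseboard, 66 mm across, 10 mm thick. Leave alone.
- cookie_fir: Glazed fir-tree cookie on the baseboard, 65 mm long, 10 mm thick. Leave alone.
- cookie_round: Glazed round cookie on the baseboard, 56 mm across, 10 mm thick. Leave alone.

How it is judged:
By the outcome, as a careful person would: the job done as asked, in the order asked, and still so for the second after the job is handed in, while the arm keeps its last pose, push and grip.
It also fails if it takes over 42 s, if anything falls off the work surface, if the arm or the gripper's body presses on something with over 40 N, if the wrist force passes 120 N, or if a joint passes its speed limit or range.

## Working session

There is one attempt and no reset: what is moved stays moved. The work goes in short steps, Python scripts to look and compute and a shell command to move; the robot and the scene stay as the last step left them, time stands still between calls to the robot, and variables do not carry over. Pictures are saved under pics/ and viewed, at most 10 in all, crops included, and the job is handed in when it is done.

```bash
ls; mkdir -p pics
python3 - <<'E'
from cell import sensors,get_image,camera_params
import cv2,numpy as np
for n in("scene","top"):
    im=get_image(n);cv2.imwrite(f"pics/{n}0.png",im)
    p=camera_params(n);R=cv2.Rodrigues(np.array(p["rvec"],float))[0]
    print(n,np.array(p["mtx"]).round(1).tolist(),(-R.T@np.array(p["tvec"]).ravel()).round(0))
s=sensors.read_state();print(s["clock"],s["eef_pos"],s["tool_rot"],s["width"])
E
```

```text
pics
scene [[478.8, 0.0, 323.7], [0.0, 478.8, 237.7], [0.0, 0.0, 1.0]] [1242. -387. 1069.]
top [[436.0, 0.0, 320.9], [0.0, 436.0, 243.6], [0.0, 0.0, 1.0]] [ 401.   22. 1236.]
0.1 [ 149.23212622 -632.07277726  230.49382781] [-3.13991274e+00 -1.96900486e-06  2.31772338e-01] 85.52873179305273
```

View pics/scene0.png

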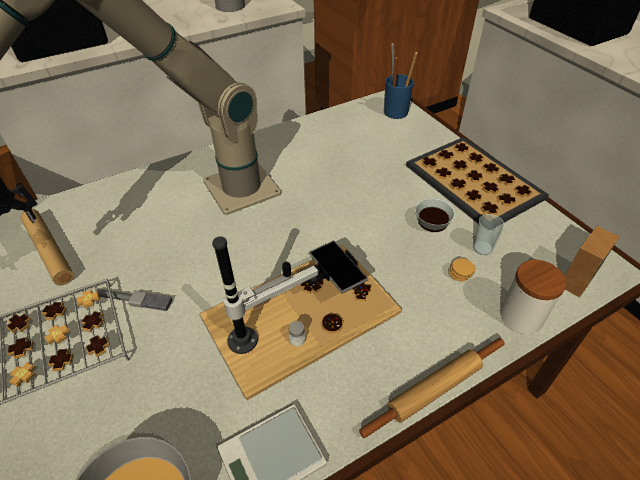

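View pics/top0.png

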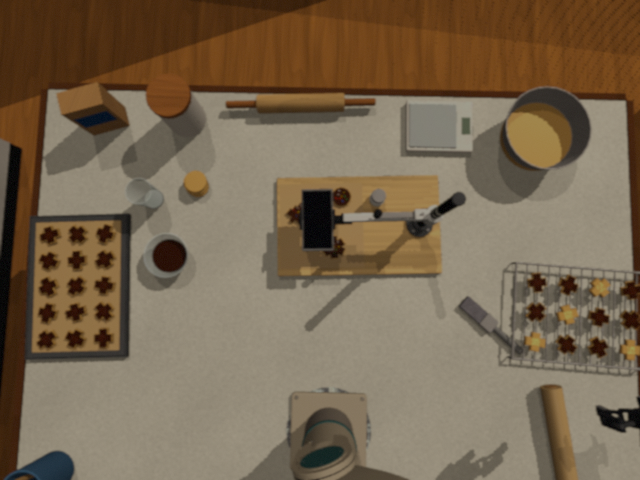

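The scene view shows the column from (240,340) to (220,243), the knob near (287,268) and the phone at (340,262). The top view shows the column base at about (420,228), its top at (458,199), and the knob at about (377,215). I'll enlarge both.

Run:
```python
import cv2,numpy as np
a=cv2.imread("pics/scene0.png")[230:360,200:360];b=cv2.imread("pics/top0.png")[180:290,270:480]
a=cv2.resize(a,None,fx=4.6,fy=4.6,interpolation=cv2.INTER_CUBIC)[:, :736];cv2.imwrite("pics/sc1.png",a)
b=cv2.resize(b,None,fx=3.8,fy=3.8,interpolation=cv2.INTER_CUBIC);cv2.imwrite("pics/tc1.png",b)
```

```text
(no output)
```

View pics/sc1.png

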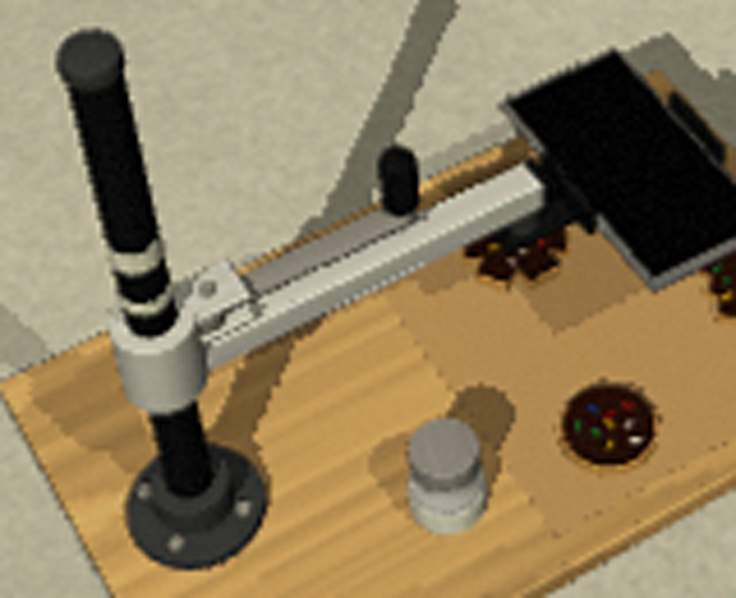

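View pics/tc1.png

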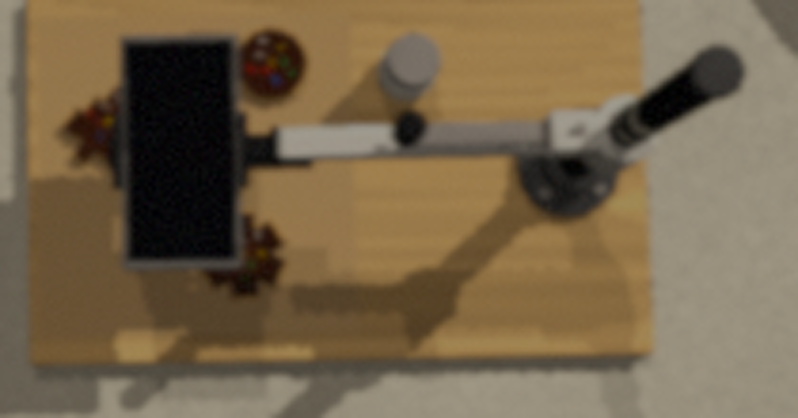

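The scene crop shows the column top disc at (92,50), the upper band at v≈240–272, and the lower band just above the collar, whose rim is at v≈330. The knob top is at (398,155). In the top crop the column top is at (718,70) and the knob at (409,127).

```bash
cat > h.py <<'E'
import cv2,numpy as np
from cell import sensors,get_image,camera_params
def cam(n):
    p=camera_params(n);R=cv2.Rodrigues(np.array(p["rvec"],float))[0];t=np.array(p["tvec"],float).ravel()
    return np.array(p["mtx"],float),R,t
def ray(n,px):
    K,R,t=cam(n);d=R.T@np.linalg.solve(K,[px[0],px[1],1]);return -R.T@t,d/np.linalg.norm(d)
def plane(n,px,z):
    c,d=ray(n,px);return c+d*(z-c[2])/d[2]
def proj(n,X):
    K,R,t=cam(n);q=K@(R@np.array(X,float)+t);return q[:2]/q[2]
def tri(a,b):
    (c1,d1),(c2,d2)=ray("scene",a),ray("top",b)
    s=np.linalg.lstsq(np.c_[d1,-d2],c2-c1,rcond=None)[0]
    p,q=c1+s[0]*d1,c2+s[1]*d2;return (p+q)/2,np.linalg.norm(p-q)
S=lambda u,v:(200+u/4.6-.4,230+v/4.6-.4)
T=lambda u,v:(270+u/3.8-.4,180+v/3.8-.4)
E
python3 - <<'E'
from h import *
np.set_printoptions(precision=1,suppress=True)
ct=[plane("scene",S(92,52),385),plane("top",T(718,70),385)];print("coltop",ct)
print("coltop tri",tri(S(92,52),T(718,70)))
print("knobtop",tri(S(398,156),T(409,124)))
c=(ct[0]+ct[1])/2
cc=ray("scene",(0,0))[0];d=cc[:2]-c[:2];d/=np.linalg.norm(d)
g=cv2.cvtColor(cv2.imread("pics/scene0.png"),cv2.COLOR_BGR2GRAY).astype(np.float32)
# profile of front line of column, height by height
for z in range(280,130,-2):
    P=proj("scene",[*(c[:2]+12.8*d),z]); v=[cv2.getRectSubPix(g,(1,1),(float(P[0]+k),float(P[1])))[0,0] for k in(-1,0,1)]
    print(z,P,np.round(np.mean(v)),end=" | ")
E
```

```text
coltop [array([ 577.2, -243.7,  385. ]), array([ 574.1, -241.4,  385. ])]
coltop tri (array([ 574.5, -242.7,  382. ]), np.float64(0.8555097695016378))
knobtop (array([ 568.3, -102. ,  224.6]), np.float64(2.745911114295348))
280 [228.9 278.6] 8.0 | 278 [229.  279.1] 7.0 | 276 [229.2 279.7] 10.0 | 274 [229.3 280.3] 11.0 | 272 [229.4 280.9] 11.0 | 270 [229.6 281.5] 9.0 | 268 [229.7 282.1] 8.0 | 266 [229.9 282.7] 7.0 | 264 [230.  283.3] 9.0 | 262 [230.1 283.9] 20.0 | 260 [230.3 284.4] 77.0 | 258 [230.4 285. ] 143.0 | 256 [230.5 285.6] 152.0 | 254 [230.7 286.2] 158.0 | 252 [230.8 286.7] 158.0 | 250 [230.9 287.3] 156.0 | 248 [231.1 287.9] 147.0 | 246 [231.2 288.4] 103.0 | 244 [231.3 289. ] 53.0 | 242 [231.5 289.6] 27.0 | 240 [231.6 290.1] 10.0 | 238 [231.7 290.7] 9.0 | 236 [231.9 291.3] 8.0 | 234 [232.  291.8] 9.0 | 232 [232.1 292.4] 8.0 | 230 [232.3 292.9] 7.0 | 228 [232.4 293.5] 10.0 | 226 [232.5 294.1] 20.0 | 224 [232.7 294.6] 56.0 | 222 [232.8 295.2] 97.0 | 220 [232.9 295.7] 138.0 | 218 [233.  296.3] 154.0 | 216 [233.2 296.8] 146.0 | 214 [233.3 297.3] 107.0 | 212 [233.4 297.9] 56.0 | 2
[... 320 characters left out ...]
0 | 184 [235.2 305.3] 185.0 | 182 [235.3 305.9] 168.0 | 180 [235.4 306.4] 156.0 | 178 [235.6 306.9] 147.0 | 176 [235.7 307.4] 144.0 | 174 [235.8 307.9] 144.0 | 172 [235.9 308.4] 143.0 | 170 [236. 309.] 142.0 | 168 [236.2 309.5] 142.0 | 166 [236.3 310. ] 142.0 | 164 [236.4 310.5] 142.0 | 162 [236.5 311. ] 143.0 | 160 [236.6 311.5] 142.0 | 158 [236.8 312. ] 142.0 | 156 [236.9 312.5] 141.0 | 154 [237. 313.] 140.0 | 152 [237.1 313.5] 141.0 | 150 [237.2 314. ] 141.0 | 148 [237.3 314.5] 140.0 | 146 [237.5 315. ] 138.0 | 144 [237.6 315.5] 139.0 | 142 [237.7 316. ] 140.0 | 140 [237.8 316.5] 140.0 | 138 [237.9 317. ] 140.0 | 136 [238.  317.5] 138.0 | 134 [238.2 318. ] 133.0 | 132 [238.3 318.5] 94.0 |
```

```bash
cat > go.py <<'E'
import sys;from h import *
from scipy.spatial.transform import Rotation as Ro
def go(X,Y,Z,yaw):
    s=sensors.read_state();R=Ro.from_euler("xyz",s["tool_rot"]).as_matrix()
    d=R.T@(np.array([X,Y,Z])-s["eef_pos"])/10
    y=np.degrees(s["tool_rot"][2]);dz=-((yaw-y+180)%360-180)
    print("t",round(s["clock"],2),"shift cm",d.round(2),"turn",round(dz,1),"F",np.round(s["force"],1),"q",np.round(s["qpos"],2),"w",round(s["width"],1),round(s["gripper_force"],1))
if __name__=="__main__": go(*map(float,sys.argv[1:5]))
E
python3 go.py 450 -80 300 130
```

```text
t 0.1 shift cm [ 41.95 -46.83  -6.87] turn -116.7 F [ 0.7 -0.   0.4] q [ 1.27  0.63  0.04  1.52 -0.03  1.   -0.02] w 85.5 0.0
```

```bash
python3 -m inch '[[[42,-46.8,-6.9,-117],[42,-46.8,-6.9,-117],[42,-46.8,-6.9,-117],[42,-46.8,-6.9,-117],[42,-46.8,-6.9,-117],[42,-46.8,-6.9,-117],[42,-46.8,-6.9,-117],[42,-46.8,-6.9,-117]]]'; python3 go.py 450 -80 300 130
```

```text
clock: 0.77
eef_pos: [308.4, -339.8, 267.8]
tool_rot: [-3.141, 0.0, 1.238]
force: [0.4, -0.2, -0.2]
width: 85.3
gripper_force: 0.0
t 0.77 shift cm [29.18  4.89 -3.22] turn -59.1 F [ 0.4 -0.2 -0.2] q [ 0.99  0.32 -0.28  1.97  0.11  0.86  0.31] w 85.3 0.0
```

```bash
python3 -m inch '[[[29,4.6,-3.2,-58],[29,4.6,-3.2,-58],[29,4.6,-3.2,-58],[29,4.6,-3.2,-58],[29,4.6,-3.2,-58],[29,4.6,-3.2,-58],[29,4.6,-3.2,-58],[29,4.6,-3.2,-58]]]'; python3 go.py 568 -102 290 130
```

```text
clock: 1.43
eef_pos: [451.8, -75.2, 301.2]
tool_rot: [3.134, 0.0, 2.249]
force: [0.2, 0.3, 0.3]
width: 85.6
gripper_force: 0.0
t 1.43 shift cm [-9.38  7.37  1.17] turn -1.1 F [0.2 0.3 0.3] q [ 0.59  0.31 -0.63  1.92  0.22  0.97  0.54] w 85.6 0.0
```

```bash
python3 -m inch '[[[-3,2.4,1.2,0],[-6,4.8,1.2,0],[-9.4,7.4,1.2,0],[-9.4,7.4,1.2,0],[-9.4,7.4,1.2,0]]]'
python3 - <<'E'
from h import *
im=get_image("wrist");cv2.imwrite("pics/w0.png",im)
p=camera_params("wrist");print(p)
E
```

```text
clock: 1.85
eef_pos: [565.1, -112.6, 286.1]
tool_rot: [-3.141, -0.002, 2.231]
force: [-1.1, 0.6, -0.3]
width: 85.5
gripper_force: 0.0
{'mtx': array([[371.64829954,   0.        , 317.25849379],
       [  0.        , 371.64829954, 240.93599883],
       [  0.        ,   0.        ,   1.        ]]), 'rvec': array([-2.67263004, -0.91561199, -0.15182709]), 'tvec': array([-376.15050881, -470.67114698,  292.13508175])}
```

View pics/w0.png

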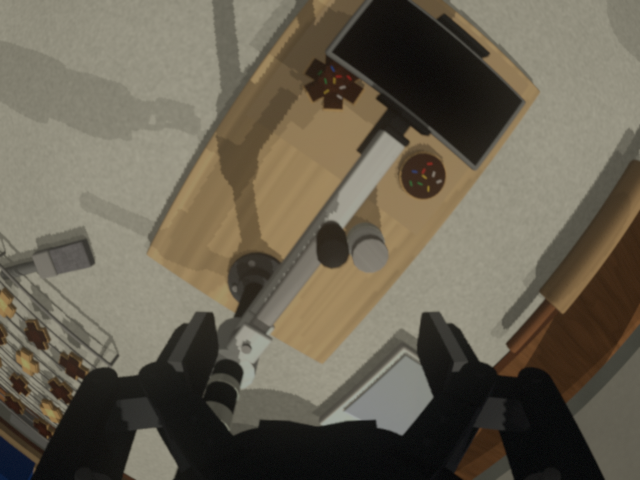

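The wrist view shows the knob at about (333,246), spanning v 222–268. The column top is near (225,380), and the arm runs from (250,340) to (400,140). The knob should appear between the fingers (220–430, 330) as I advance.

```bash
cat >> h.py <<'E'
def wproj(X,c):
    K,R,t=c;q=R@np.array(X,float)+t;r=np.hypot(q[0],q[1]);a=np.arctan2(r,q[2]);return K[0,0]*a*q[:2]/r+K[:2,2]
def wplane(px,z,c):
    K,R,t=c;v=(np.array(px,float)-K[:2,2])/K[0,0];a=np.hypot(*v);d=R.T@np.r_[np.sin(a)*v/a,np.cos(a)];o=-R.T@t;return o+d*(z-o[2])/d[2]
E
python3 - <<'E'
from h import *
np.set_printoptions(precision=1,suppress=True)
c=cam("wrist");print("cam",-c[1].T@c[2],"axis",c[1][2])
s=sensors.read_state();print(s["eef_pos"])
for z in(224.6,206.6,188.6):print(z,wproj([568.3,-102,z],c))
im=cv2.imread("pics/w0.png").max(2);m=(im<45).astype(np.uint8)
n,l,st,ce=cv2.connectedComponentsWithStats(m)
for i in range(1,n):
    if st[i,4]>300:print(st[i],ce[i])
print(wplane([333,246],206.6,c))
print("coltop",wproj([575.5,-242.5,385],c),"phone", wproj([561,43,190],c))
E
```

```text
cam [512.3 -46.1 428.8] axis [ 0.2 -0.3 -0.9]
[ 563.5 -112.1  286.6]
224.6 [334.5 254.6]
206.6 [333.2 244.4]
188.6 [332.2 235.6]
[  333     0   188   164 14732] [429.2  73.9]
[438  15  50  42 480] [462.3  35.2]
[307  57  28  31 306] [318.   69.6]
[ 361   93   69   58 1120] [395.9 120.7]
[318 225  28  26 364] [330.5 234.9]
[236 282  26  35 380] [247.9 296.4]
[    0   314   604   166 44251] [316.9 425. ]
[  0 436  35  44 955] [ 13.7 462.2]
[ 568.8 -102.9  206.6]
coltop [166.9 602.4] phone [459.5  64.4]
```

```bash
python3 go.py 568.5 -102.5 240 128
```

```text
t 1.9 shift cm [0.44 0.99 4.66] turn -0.1 F [-1.6  0.1 -0. ] q [ 0.52  0.51 -0.58  1.65  0.31  1.07  0.51] w 85.3 0.0
```

```bash
python3 -m inch '[[[0.4,1,1,0],[0.4,1,2.8,0],[0.4,1,4.6,0],[0.4,1,4.6,0],[0.4,1,4.6,0]]]'; python3 go.py 568.5 -102.5 192 128
```

```text
clock: 2.32
eef_pos: [568.1, -102.3, 241.2]
tool_rot: [-3.14, -0.002, 2.233]
force: [-0.2, 0.2, 0.7]
width: 85.5
gripper_force: 0.0
t 2.32 shift cm [-0.05  0.03  4.92] turn -0.1 F [-0.2  0.2  0.7] q [ 0.49  0.56 -0.56  1.7   0.35  0.98  0.46] w 85.5 0.0
```

```bash
python3 -m inch '[[[0,0,1.5,0],[0,0,3,0],[0,0,4.2,0],[0,0,4.9,0],[0,0,4.9,0],[0,0,4.9,0]]]'; python3 -m inch '[[[0,0,0,0],[0,0,0,0],[0,0,0,0],[0,0,0,0],[0,0,0,0],[0,0,0,0],[0,0,0,0],[0,0,0,0]]]' 1.4;  python3 go.py 568.5 -102.5 192 128
```

```text
clock: 2.82
eef_pos: [569.8, -102.9, 193.5]
tool_rot: [3.141, 0.001, 2.232]
force: [-0.0, -0.9, -0.3]
width: 85.4
gripper_force: 0.0
clock: 3.48
eef_pos: [569.7, -103.0, 192.9]
tool_rot: [3.141, 0.0, 2.232]
force: [-0.9, -0.6, 2.1]
width: 18.3
gripper_force: 58.5
t 3.48 shift cm [ 0.11 -0.06  0.09] turn -0.1 F [-0.9 -0.6  2.1] q [ 0.47  0.62 -0.53  1.75  0.39  0.88  0.43] w 18.3 58.5
```

```bash
cat > arc.py <<'E'
import sys;from h import *
# arc.py a0 a1 n [dz_mm]: rows (tool cm) along lever arc about pin from angle a0 to a1, heading kept
a0,a1,n=float(sys.argv[1]),float(sys.argv[2]),int(sys.argv[3])
yaw=sensors.read_state()["tool_rot"][2];al=np.radians(92.7)
P=lambda a:110*np.array([np.cos(al+a),np.sin(al+a)])
for i in range(1,n+1):
    d=P(a0+(a1-a0)*i/n)-P(a0);print((np.array([np.cos(yaw)*d[0]+np.sin(yaw)*d[1],np.sin(yaw)*d[0]-np.cos(yaw)*d[1]])/10).round(2))
E
python3 arc.py 0 0.6 8
```

```text
[ 0.45 -0.69]
[ 0.85 -1.41]
[ 1.19 -2.17]
[ 1.47 -2.94]
[ 1.7  -3.73]
[ 1.86 -4.54]
[ 1.97 -5.36]
[ 2.01 -6.18]
```

```bash
python3 -m inch '[[[0.45,-0.69,0,0],[0.85,-1.41,0,0],[1.19,-2.17,0,0],[1.47,-2.94,0,0],[1.7,-3.73,0,0],[1.86,-4.54,0,0],[1.97,-5.36,0,0],[2.01,-6.18,0,0]]]'; python3 go.py 536.6 -120 192 128;python3 arc.py 0.6 1.25 8
```

```text
clock: 4.15
eef_pos: [507.6, -125.8, 192.6]
tool_rot: [3.142, 0.0, 2.231]
force: [2.8, -2.8, -4.2]
width: 18.7
gripper_force: 58.7
t 4.15 shift cm [-1.32  2.65  0.06] turn -0.1 F [ 2.8 -2.8 -4.2] q [ 0.55  0.55 -0.54  1.9   0.38  0.8   0.47] w 18.7 58.7
[-0.02 -0.89]
[-0.12 -1.78]
[-0.29 -2.66]
[-0.53 -3.52]
[-0.84 -4.36]
[-1.21 -5.17]
[-1.65 -5.95]
[-2.15 -6.69]
```

```bash
python3 -m inch '[[[0,-0.89,0,0],[-0.12,-1.78,0,0],[-0.29,-2.66,-0.05,0],[-0.53,-3.52,-0.1,0],[-0.84,-4.36,-0.1,0],[-1.21,-5.17,-0.1,0],[-1.65,-5.95,-0.1,0],[-2.15,-6.69,-0.1,0]]]'; python3 go.py 468 -186 192 128
```

```text
clock: 4.82
eef_pos: [468.4, -183.6, 193.6]
tool_rot: [3.141, -0.0, 2.232]
force: [4.2, -0.2, -6.6]
width: 18.5
gripper_force: 58.8
t 4.82 shift cm [-0.16 -0.17  0.16] turn -0.1 F [ 4.2 -0.2 -6.6] q [ 0.7   0.52 -0.55  1.95  0.38  0.77  0.59] w 18.5 58.8
```

```bash
python3 -m inch '[[[0,0,-0.4,0],[0,0,-1,0],[0,0,-1.7,0],[0,0,-2.4,0],[0,0,-3.1,0],[0,0,-3.8,0],[0,0,-4.4,0],[0,0,-4.7,0]]]';python3 -m inch '[[[0,0,0,0],[0,0,0,0]]]'
python3 - <<'E'
from h import *
im=get_image("scene");cv2.imwrite("pics/scene1.png",im);im=get_image("wrist");cv2.imwrite("pics/w1.png",im)
a=cv2.imread("pics/scene1.png")[230:360,200:360];cv2.imwrite("pics/sc2.png",cv2.resize(a,None,fx=4.6,fy=4.6,interpolation=cv2.INTER_CUBIC))
E
```

```text
clock: 5.48
eef_pos: [468.7, -182.7, 241.7]
tool_rot: [3.141, 0.0, 2.232]
force: [2.5, 1.2, -6.7]
width: 19.0
gripper_force: 58.8
clock: 5.65
eef_pos: [468.6, -182.9, 240.9]
tool_rot: [-3.142, -0.0, 2.232]
force: [1.0, -0.4, -3.7]
width: 18.5
gripper_force: 58.9
```

View pics/sc2.png

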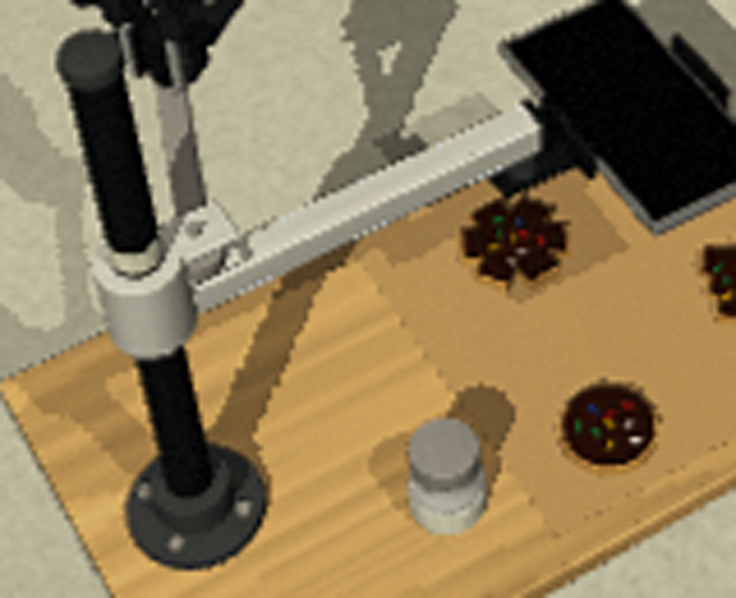

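Run:
```python
from h import *
s=sensors.read_state();print(s["eef_pos"],s["force"])
cc=ray("scene",(0,0))[0];c=np.array([575.6,-242.5]);d=cc[:2]-c;d/=np.linalg.norm(d)
for f in(0,1):
  g=cv2.cvtColor(cv2.imread(f"pics/scene{f}.png"),cv2.COLOR_BGR2GRAY).astype(np.float32)
  for z in range(266,170,-1):
    P=proj("scene",[*(c+12.8*d),z]); v=[cv2.getRectSubPix(g,(1,1),(float(P[0]+k),float(P[1])))[0,0] for k in(-1,0,1)]
    print(z,int(np.mean(v)),end="|")
  print()
```

```text
[ 468.59223554 -182.95277041  240.60956647] [ 2.02146248  0.39527255 -4.40340844]
266 6|265 5|264 8|263 14|262 20|261 38|260 74|259 108|258 140|257 147|256 151|255 155|254 157|253 157|252 158|251 158|250 155|249 151|248 146|247 130|246 104|245 79|244 53|243 40|242 27|241 16|240 10|239 9|238 8|237 8|236 8|235 8|234 8|233 8|232 8|231 7|230 6|229 7|228 9|227 13|226 18|225 36|224 55|223 74|222 95|221 116|220 136|219 153|218 153|217 150|216 145|215 135|214 109|213 82|212 57|211 38|210 27|209 16|208 6|207 5|206 5|205 5|204 6|203 5|202 5|201 5|200 8|199 17|198 29|197 42|196 68|195 103|194 137|193 169|192 180|191 185|190 189|189 192|188 193|187 193|186 193|185 192|184 185|183 177|182 168|181 161|180 156|179 151|178 146|177 144|176 144|175 143|174 143|173 143|172 142|171 142|
266 5|265 5|264 9|263 15|262 23|261 42|260 78|259 113|258 146|257 152|256 157|255 161|254 163|253 163|252 163|251 163|250 158|249 153|248 146|247 131|246 113|245 97|244 84|243 107|242 132|241 157|240 175|239 183|238 190|237 195|236 197|235 198|234 199|233 198|232 192|231 186|230 179|229 171|228 164|227 156|226 150|225 150|224 149|223 149|222 149|221 149|220 148|219 148|218 148|217 147|216 147|215 147|214 147|213 147|212 148|211 148|210 147|209 147|208 146|207 146|206 146|205 147|204 147|203 146|202 146|201 145|200 145|199 145|198 145|197 145|196 145|195 145|194 145|193 145|192 145|191 144|190 144|189 144|188 144|187 144|186 145|185 145|184 146|183 147|182 147|181 139|180 114|179 90|178 66|177 48|176 35|175 23|174 11|173 7|172 8|171 8|
```

The collar is just below the upper band with a thin dark gap at crop (135,270). By measurement it's about 3.5 mm short.

```bash
python3 -m inch '[[[0,0,-0.15,0],[0,0,-0.3,0],[0,0,-0.33,0],[0,0,-0.33,0],[0,0,-0.33,0]]]'
python3 - <<'E'
from h import *
im=get_image("scene");cv2.imwrite("pics/scene2.png",im)
s=sensors.read_state();print(s["eef_pos"],s["force"])
cc=ray("scene",(0,0))[0];c=np.array([575.6,-242.5]);d=cc[:2]-c;d/=np.linalg.norm(d)
for f in(2,):
  g=cv2.cvtColor(cv2.imread(f"pics/scene{f}.png"),cv2.COLOR_BGR2GRAY).astype(np.float32)
  for z in range(266,170,-1):
    P=proj("scene",[*(c+12.8*d),z]); v=[cv2.getRectSubPix(g,(1,1),(float(P[0]+k),float(P[1])))[0,0] for k in(-1,0,1)]
    print(z,int(np.mean(v)),end="|")
E
python3 arc.py 1.23 0.7 8
```

```text
clock: 6.17
eef_pos: [468.5, -183.1, 243.8]
tool_rot: [-3.141, -0.0, 2.232]
force: [1.9, 0.3, -5.9]
width: 18.7
gripper_force: 58.8
[ 468.58259989 -183.14225374  243.84726526] [ 0.25641248 -0.05345422 -5.1000484 ]
266 6|265 5|264 8|263 14|262 21|261 40|260 77|259 112|258 145|257 152|256 157|255 161|254 163|253 162|252 161|251 160|250 162|249 164|248 166|247 165|246 162|245 160|244 158|243 168|242 177|241 186|240 192|239 195|238 197|237 199|236 197|235 194|234 190|233 184|232 174|231 164|230 155|229 152|228 150|227 149|226 148|225 148|224 148|223 149|222 149|221 148|220 148|219 147|218 147|217 147|216 147|215 147|214 147|213 147|212 147|211 147|210 147|209 147|208 147|207 146|206 146|205 146|204 145|203 145|202 145|201 145|200 145|199 145|198 145|197 145|196 145|195 145|194 145|193 145|192 145|191 145|190 145|189 145|188 146|187 148|186 149|185 145|184 124|183 103|182 81|181 62|180 47|179 33|178 19|177 11|176 9|175 7|174 6|173 6|172 7|171 8|[0.4  0.61]
[0.76 1.24]
[1.08 1.9 ]
[1.35 2.57]
[1.58 3.27]
[1.76 3.97]
[1.9  4.69]
[1.98 5.41]
```

```bash
python3 arc.py 1.25 0.6 8;echo; python3 -m inch '[[[0.4,0.61,-0.03,0],[0.76,1.24,-0.03,0],[1.08,1.9,-0.03,0],[1.35,2.57,-0.03,0],[1.58,3.27,-0.03,0],[1.76,3.97,-0.03,0],[1.9,4.69,-0.03,0],[1.98,5.41,-0.03,0]]]'
python3 - <<'E'
from h import *
s=sensors.read_state();d=s["eef_pos"][:2]-np.array([574.9,-212.9]);print(np.arctan2(d[1],d[0])-np.radians(92.7),np.hypot(*d))
E
python3 arc.py 0.72 -0.02 8; python3 go.py 569.7 -103 244.2 128
```

```text
[0.5  0.74]
[0.94 1.52]
[1.32 2.33]
[1.62 3.17]
[1.86 4.03]
[2.03 4.91]
[2.13 5.79]
[2.15 6.69]

clock: 6.88
eef_pos: [499.2, -133.1, 244.2]
tool_rot: [-3.141, -0.001, 2.232]
force: [-0.9, 1.7, -5.8]
width: 18.4
gripper_force: 58.8
0.711698239822891 109.96558171598676
[0.06 1.02]
[0.03 2.03]
[-0.1   3.04]
[-0.32  4.03]
[-0.63  5.  ]
[-1.03  5.94]
[-1.51  6.83]
[-2.08  7.68]
t 6.88 shift cm [-1.95  7.41 -0.01] turn -0.1 F [-0.9  1.7 -5.8] q [ 0.61  0.47 -0.59  1.86  0.33  0.91  0.53] w 18.4 58.8
```

```bash
python3 -m inch '[[[0.06,1.02,0,0],[0.03,2.03,0,0],[-0.1,3.04,0,0],[-0.32,4.03,0,0],[-0.63,5,0,0],[-1.03,5.94,0,0],[-1.51,6.83,0,0],[-2.08,7.68,0,0]]]';python3 -m inch '[[[0,0,0,0],[0,0,0,0],[0,0,0,0]]]'
python3 - <<'E'
from h import *
im=get_image("scene");cv2.imwrite("pics/scene3.png",im)
cv2.imwrite("pics/sc3.png",cv2.resize(im[220:350,200:360],None,fx=4.6,fy=4.6,interpolation=cv2.INTER_CUBIC))
s=sensors.read_state();d=s["eef_pos"][:2]-np.array([574.9,-212.9]);print(np.arctan2(d[1],d[0])-np.radians(92.7),np.hypot(*d),s["eef_pos"],s["force"])
cc=ray("scene",(0,0))[0];c=np.array([575.6,-242.5]);d=cc[:2]-c;d/=np.linalg.norm(d)
g=cv2.cvtColor(im,cv2.COLOR_BGR2GRAY).astype(np.float32)
for z in range(264,174,-1):
    P=proj("scene",[*(c+12.8*d),z]); v=[cv2.getRectSubPix(g,(1,1),(float(P[0]+k),float(P[1])))[0,0] for k in(-1,0,1)]
    print(z,int(np.mean(v)),end="|")
E
```

```text
clock: 7.55
eef_pos: [572.1, -103.1, 243.6]
tool_rot: [-3.138, -0.003, 2.232]
force: [-21.0, 1.7, -1.0]
width: 18.5
gripper_force: 59.6
clock: 7.8
eef_pos: [570.6, -103.1, 243.0]
tool_rot: [-3.137, -0.004, 2.232]
force: [-8.3, 0.9, -5.5]
width: 18.1
gripper_force: 59.4
-0.007411891346252197 109.87865076801874 [ 570.537646   -103.10797951  242.96841222] [-6.56403408  1.67235333 -6.23434935]
264 9|263 14|262 21|261 40|260 77|259 112|258 146|257 153|256 157|255 161|254 163|253 163|252 163|251 163|250 158|249 151|248 144|247 142|246 146|245 151|244 158|243 168|242 178|241 188|240 194|239 195|238 197|237 198|236 198|235 198|234 197|233 192|232 180|231 168|230 157|229 153|228 151|227 150|226 149|225 149|224 150|223 150|222 150|221 150|220 150|219 149|218 149|217 149|216 149|215 149|214 149|213 148|212 148|211 148|210 147|209 147|208 147|207 147|206 147|205 147|204 147|203 147|202 146|201 145|200 145|199 145|198 145|197 145|196 145|195 145|194 144|193 144|192 144|191 145|190 145|189 145|188 146|187 146|186 146|185 144|184 131|183 117|182 103|181 86|180 67|179 48|178 30|177 20|176 16|175 13|
```

View pics/sc3.png

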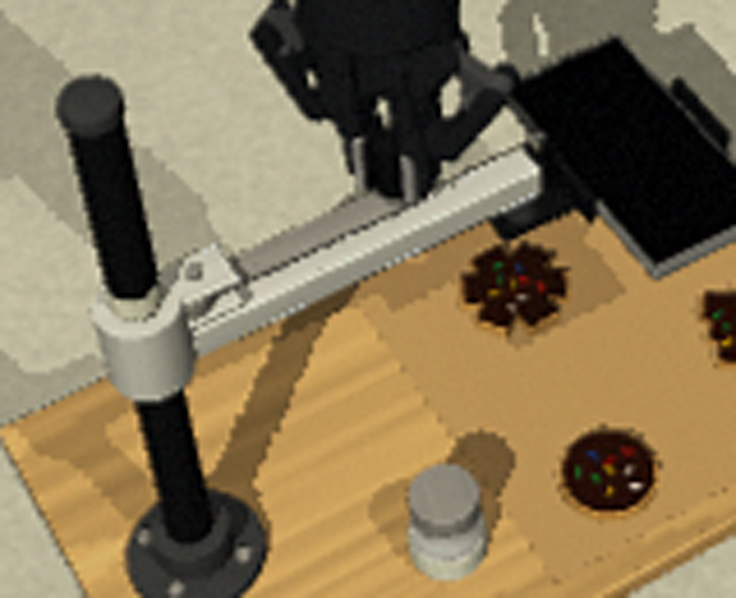

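The lever is closed along the arm with the knob gripped at (385,190). The collar meets the band at about (130,305), but edge profiles put it roughly 1.5 mm low because it sagged slightly while clamping. There's plenty of time, so I'll reopen while holding, lift a little and re-close.

```bash
python3 -m inch '[[[0.45,-0.69,0,0],[0.85,-1.41,0,0],[1.19,-2.17,0,0],[1.47,-2.94,0,0],[1.7,-3.73,0,0],[1.86,-4.54,0,0],[1.97,-5.36,0,0],[2.01,-6.18,0,0]]]'; python3 -m inch '[[[0,-0.89,0,0],[-0.12,-1.78,0,0],[-0.29,-2.66,0,0],[-0.53,-3.52,0,0],[-0.84,-4.36,0,0],[-0.84,-4.36,0,0],[-0.84,-4.36,0,0]]]'
python3 - <<'E'
from h import *
s=sensors.read_state();d=s["eef_pos"][:2]-np.array([574.9,-212.9]);print(np.arctan2(d[1],d[0])-np.radians(92.7),np.hypot(*d),s["eef_pos"],s["force"])
E
```

```text
clock: 8.52
eef_pos: [510.2, -124.2, 244.7]
tool_rot: [3.141, -0.002, 2.233]
force: [-2.5, 6.1, -5.4]
width: 18.4
gripper_force: 59.5
clock: 9.1
eef_pos: [478.4, -159.9, 244.2]
tool_rot: [-3.136, -0.003, 2.23]
force: [-5.9, 2.9, -3.8]
width: 18.5
gripper_force: 59.9
1.021177126990512 110.06862514613928 [ 478.43767133 -159.88942191  244.22066169] [-5.91237382  2.87506396 -3.82833595]
```

Raise about 1.3 mm and check the image before clamping.

```bash
python3 -m inch '[[[0,0,-0.07,0],[0,0,-0.13,0],[0,0,-0.13,0],[0,0,-0.13,0]]]'
cat > prof.py <<'E'
from h import *
im=get_image("scene")
s=sensors.read_state();d=s["eef_pos"][:2]-np.array([574.9,-212.9]);print(np.arctan2(d[1],d[0])-np.radians(92.7),np.hypot(*d),s["eef_pos"],s["force"])
cc=ray("scene",(0,0))[0];c=np.array([575.6,-242.5]);d=cc[:2]-c;d/=np.linalg.norm(d)
g=cv2.cvtColor(im,cv2.COLOR_BGR2GRAY).astype(np.float32)
for z in [*range(254,227,-1),*range(188,176,-1)]:
    P=proj("scene",[*(c+12.8*d),z]); v=[cv2.getRectSubPix(g,(1,1),(float(P[0]+k),float(P[1])))[0,0] for k in(-1,0,1)]
    print(z,int(np.mean(v)),end="|")
print()
E
python3 prof.py; python3 arc.py 1.02 0.5 8
```

```text
clock: 9.43
eef_pos: [478.7, -159.4, 245.3]
tool_rot: [-3.137, -0.003, 2.231]
force: [-6.3, 2.3, -5.5]
width: 18.3
gripper_force: 59.8
1.0158308445696709 110.04968406621047 [ 478.73900872 -159.383678    245.30599216] [-6.80292748  3.02359084 -5.70497153]
254 161|253 160|252 160|251 159|250 160|249 161|248 163|247 167|246 174|245 180|244 186|243 189|242 192|241 194|240 196|239 197|238 198|237 199|236 192|235 184|234 176|233 167|232 161|231 156|230 151|229 149|228 149|188 142|187 140|186 137|185 129|184 105|183 82|182 59|181 40|180 31|179 21|178 12|177 8|
[0.26 0.67]
[0.48 1.35]
[0.65 2.04]
[0.78 2.74]
[0.86 3.45]
[0.9  4.17]
[0.89 4.88]
[0.83 5.59]
```

```bash
python3 -m inch '[[[0.26,0.67,0,0],[0.48,1.35,0,0],[0.65,2.04,0,0],[0.78,2.74,0,0],[0.86,3.45,0,0],[0.9,4.17,0,0],[0.89,4.88,0,0],[0.83,5.59,0,0]]]'
python3 - <<'E'
from h import *
s=sensors.read_state();d=s["eef_pos"][:2]-np.array([574.9,-212.9]);print(np.arctan2(d[1],d[0])-np.radians(92.7),np.hypot(*d))
E
python3 arc.py 0.5 -0.02 8
```

```text
clock: 10.15
eef_pos: [519.0, -118.4, 245.5]
tool_rot: [-3.138, -0.002, 2.231]
force: [-5.1, 1.9, -6.1]
width: 18.3
gripper_force: 59.9
0.48683613787608726 109.77282707336461
[-0.1   0.71]
[-0.25  1.41]
[-0.45  2.09]
[-0.69  2.77]
[-0.97  3.42]
[-1.29  4.06]
[-1.66  4.68]
[-2.06  5.27]
```

```bash
python3 -m inch '[[[-0.1,0.71,0,0],[-0.25,1.41,0,0],[-0.45,2.09,0,0],[-0.69,2.77,0,0],[-0.97,3.42,0,0],[-1.29,4.06,0,0],[-1.66,4.68,0,0],[-2.06,5.27,0,0]]]';python3 -m inch '[[[0,0,0,0],[0,0,0,0],[0,0,0,0]]]'; python3 prof.py
```

```text
clock: 10.82
eef_pos: [571.9, -103.0, 244.9]
tool_rot: [-3.133, -0.005, 2.231]
force: [-21.0, 2.1, 1.6]
width: 18.3
gripper_force: 60.4
clock: 11.07
eef_pos: [571.1, -103.1, 244.9]
tool_rot: [-3.132, -0.005, 2.231]
force: [-13.3, 1.0, -2.5]
width: 18.9
gripper_force: 60.2
-0.01231371875042031 109.91173264412672 [ 571.07472644 -103.05485329  244.91907894] [-13.27956316   0.6721111   -1.91997228]
254 163|253 162|252 162|251 161|250 162|249 163|248 166|247 170|246 177|245 184|244 191|243 193|242 195|241 197|240 198|239 199|238 201|237 202|236 194|235 185|234 174|233 165|232 161|231 156|230 152|229 150|228 150|188 144|187 143|186 141|185 133|184 107|183 82|182 58|181 39|180 29|179 21|178 13|177 9|
```

```bash
python3 -c "
from cell import order;print(order.finish_job())"
```

```text
the job is handed in; nothing more can be done
None
```

The job is handed in: by my image measurements the collar's top edge is within about 1 mm of the upper band's lower edge, with the lever fully closed over the arm and the knob still gripped. I closed it twice, because the first clamping left the arm about 1.5 mm low, so I reopened the lever while holding the arm, lifted and re-closed.

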